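# Offer up the gearbox cover

## Robot

A 7-joint arm with a two-finger parallel gripper is mounted at the origin on the work surface. World frame = base frame: x ahead of the robot, y to its left, z up, the work surface at z = 0. Lengths are in m, angles in rad, forces in N, time in s.
With the tool pointing down it reaches from about 0.4 to 0.85 m from the base axis. Payload 10.4 kg.
Tool frame: the origin (TCP) lies at the very end of the fingers, on their centre line; the grasp point (between the pads) lies r.tcp_to_grasp behind it (r.tcp_to_grasp is the distance from the TCP to the grasp point, in m); z points along the fingers, y is the line along which they close (so a half turn about z gives the same grasp; the last joint's range is limited). The gripper opens to 87 mm and grips with 3 to 60 N. Pads are 19 mm wide; open, the fingers measure 117 mm over their backs; the gripper's body (75 mm by 190 mm) begins 51 mm behind the grasp point.
Start: joints at [-1.351, 0.332, -0.065, 1.46, 0.022, 1.35, -0.088], TCP at [0.15, 0.607, 0.223] pointing down, gripper open.
Joint ranges: [-2.6, 2.6], [-0.5, 2.12], [-1.47, 1.34], [0.16, 2.42], [-1.27, 4.41], [0.06, 2.06], [-2.6, 2.6]. Speed limits (rad/s): [2.22, 2.22, 2.79, 2.79, 3.14, 3.14, 3.14].

## Interface

Orientations are given as a unit quaternion [x, y, z, w].
In Python, from bench import monitor, cams, ticket, r gives the robot as it stands.
- The arm moves only by the shell command python3 -m crank 'ROWS' [OPENING] [FORCE]. ROWS is a JSON object whose one key "steps" holds a list of rows, each a list of 2 entries, a list of its own where there are three numbers: the shift along the world's x, y, z in units of 25 mm (1.0 is 25 mm), then the turn, a rotation vector about the world's x, y, z in units of 5 degrees (1.0 is 5 degrees). In form: {"steps": [[[x, y, z], [ax, ay, az]], ...]}. A call has 1 to 10 rows; each row shifts and turns the commanded pose from where the row before left it; what a row does not reach is not made up. A row lasts 1/12 s, in which the tool goes at most 41.7 mm and 7.16 degrees, less where a joint would pass 70% of its speed; a pose out of reach is approached as far as the arm can. A call is refused whole if a number of a shift passes 1 or a number of a turn 1, either way. A call with a gripper value outside its range is refused whole. OPENING is the finger opening in mm, from 0 to 87, set as the call begins (- or left out, the last holds). The fingers move at their own pace and stop on an object; FORCE is the grip in N (left out, the last holds). Time passes only in rows, so rows that do not move let the fingers close. It gives the time, the measured TCP pose, the force, the opening and the grip force at its end, in the units of the state.
- monitor.read_state(): the state, without advancing time (a new reading comes with each control period).
- cams.camera(name): name is "scene" or "side" or "wrist"; returns a dict with "pixels" (480x640x3 uint8, blue, green, red), "z_map" (480x640 float32, m along the optical axis (not along the pixel's ray), 0 where there is no reading), "vfov" (degrees; the focal length in pixels is half the picture's height over the tangent of half this angle, whatever the lens; pixels are square), "cx", "cy" (the principal point, pixels), "T" (4x4, takes a point from camera to world coordinates). Camera axes: x right, y up, looking along -z (the intrinsics and any distortion apply to the point x, -y, -z); pixel columns grow to the right and rows downward; lengths in m; the calibration is good to about 2 mm. The wrist camera is an equidistant fisheye: a pixel r from the principal point sees the ray r / f radians off the axis. A picture is of the moment at which its call begins.
- ticket.close_job(): hands the job in; it is judged then, once.
The state is a dict: "time": time; "joint_positions": joint angles; "joint_vel": joint speeds; "joint_torque": joint torques, N m; "ee_pos": TCP position; "eef_rot": TCP orientation; "ft_force": force on the tool from outside, world axes, zero at the start; "torque": the same for the moment, N m; "width": finger opening in m; "grip_force": force on a finger pad.
Only numpy, scipy, OpenCV 4.12 (cv2) and the standard library are available. Lean on these libraries where they do the work, as an engineer would, in place of code of your own. Each camera call takes 0.05 s, during which the arm holds its last target. There are 200 camera calls.

## Task

Take the aluminium cover by its red grip, slide it out through the open end of the deburring jig (the lips stop it being lifted out), and carry it over the steel bar in the vise to the green gearbox. Finish still holding it, level and still, about a centimetre above the orange gasket, centred on it and with its long sides along the gearbox's long sides (either way round), so I can check the screw holes by eye. The cover must not touch the gearbox at any time, keep clear of the vise and its bar, and leave the other things where they are.

Things in the scene. Friction and masses are not known exactly. Their poses are not given: they have to be found in the camera images.
- cover: aluminium cover plate 100 (its x) x 70 (its y) x 6 thick, 0.12 to 0.26 kg, with a red upright grip at its middle: 50 long (along x), 14 thick (along y), its top 56 above the plate's underside. Origin at the centre of the underside, z up. It starts lying in the jig with its x along the jig's x.
- jig: fixed deburring jig left or right of the vise: blue base 130 (its x) x 100 (y) x 8 thick; origin at the underside's centre on the table. The cover lies on the base in a channel along x, 76 wide, closed at +x (x = 55). Two dark lips cover its long edges from x = -45 to 55, undersides 10 above the base, tops 25 above the table, 54 apart. The cover starts at x = -30 to 0 with its centre.
- mouth (a point): middle of the jig's open end, at the front ends of the lips (jig x = -45), level with the base plate's top, 8 above the table. Axes as the jig: the way out is -x. The cover is clear of the lips once its centre is more than 50 beyond this point.
- gearbox: fixed green gearbox housing with an open top, 124 (its x) x 94 (its y), 70 tall, feet to 158 long, steel shaft stub out of its -y side. Origin at the centre of its underside on the table, z up. It stands on the other side of the vise from the jig.
- seat (a point): centre of the top face of the orange gasket on the gearbox, 71 above the table; the gasket is a rectangle 100 (along the gearbox's x) x 70 (along y), the outline of the cover. Axes as the gearbox.
- vise: fixed blue bench vise, 110 across, jaws to 115 above the table, screw handle out to 70 on its -y side, gripping a level square steel bar 20 x 20 x 370 along its x, from x = -200 to +170, top 120 above the table. Origin at the base centre on the table, z up.
- oil_bottle: blue oil bottle with red cap, 54 across, 150 tall, loose bystander, to be left alone; origin at the centre of its underside
- jar: glass jar with black lid, 64 across, 80 tall, loose bystander, to be left alone; origin at the centre of its underside
- screwdriver: screwdriver lying flat, loose bystander, to be left alone; origin at the centre of its underside, its length along x
- wrench: steel wrench lying flat, loose bystander, to be left alone; origin at the centre of its underside, its length along x
- bearing: steel bearing ring, 42 across, 14 tall, loose bystander, to be left alone; origin at the centre of its underside
- pulley: brass pulley, 44 across, 20 tall, loose bystander, to be left alone; origin at the centre of its underside
- gauge_box: wooden gauge case 160 x 90 x 35, loose bystander, to be left alone; origin at the centre of its underside, its length along x
Not all that is in view belongs to the job. There is more than one size of the cover; the one meant has the size given above. Several things have the shape of the gearbox; the one meant has the colours described above.

How it is judged:
By the outcome, as a careful person would: the job done as asked, in the order asked, and still so for the second after the job is handed in, while the arm keeps its last pose, push and grip.
It also fails if it takes over 54 s, if anything falls off the work surface, if the arm or the gripper's body presses on something with over 40 N, if the wrist force passes 120 N, or if a joint passes its speed limit or range.

## Working session

There is one attempt and no reset: what is moved stays moved. The work goes in short steps, Python scripts to look and compute and a shell command to move; the robot and the scene stay as the last step left them, time stands still between calls to the robot, and variables do not carry over. Pictures are saved under pics/ and viewed, at most 10 in all, crops included, and the job is handed in when it is done.

```bash
mkdir -p pics; ls; cat > h.py <<'E'
import numpy as np, cv2
from bench import monitor, cams, ticket, r
def grab(n):
    c=cams.camera(n); np.savez(f'pics/{n}.npz',**{k:np.array(v) for k,v in c.items()}); return c
def load(n): return dict(np.load(f'pics/{n}.npz'))
def P(c,u,v,z=None):
    "world point(s) of pixels by depth map"
    u=np.asarray(u,int);v=np.asarray(v,int)
    f=240/np.tan(np.radians(float(c['vfov']))/2); d=c['z_map'][v,u]
    x=(u-c['cx'])/f*d; y=(v-c['cy'])/f*d
    p=np.stack([x,-y,-d,np.ones_like(d)],-1)
    return (p@c['T'].T)[...,:3]
E
python3 - <<'E'
from h import *
for n in('scene','side'):
    c=grab(n); cv2.imwrite(f'pics/{n}.png',c['pixels']); print(n,c['vfov'],c['cx'],c['cy'],c['T'].round(3).tolist(),[k for k in c])
print(monitor.read_state(), r.tcp_to_grasp)
E
```

```text
pics
scene 52.08263500329274 325.5905502154623 236.7084663292461 [[0.365, -0.75, 0.551, 1.143], [0.931, 0.296, -0.214, -0.319], [-0.003, 0.591, 0.807, 1.017], [0.0, 0.0, 0.0, 1.0]] ['pixels', 'z_map', 'vfov', 'cx', 'cy', 'T']
side 43.803202884927195 321.460503897697 242.97234418455795 [[0.913, 0.244, -0.327, -0.071], [-0.408, 0.544, -0.733, -1.332], [-0.001, 0.803, 0.597, 1.138], [0.0, 0.0, 0.0, 1.0]] ['pixels', 'z_map', 'vfov', 'cx', 'cy', 'T']
{'time': 0.1, 'joint_positions': array([-1.35061847,  0.33279955, -0.06471617,  1.46087685,  0.02159677,
        1.34990674, -0.08847288]), 'joint_vel': array([ 0.00019645, -0.00151362, -0.00161796, -0.00249249, -0.00031231,
       -0.00051587,  0.00133828]), 'joint_torque': array([ 1.54813086e-03, -6.24544501e+01,  2.48014927e-02, -3.90718925e+01,
       -6.14446658e-02,  3.66448914e-02,  3.93271966e-05]), 'ee_pos': array([0.1501574 , 0.60632425, 0.22182992]), 'eef_rot': array([ 1.21060571e-01,  9.92644911e-01, -6.45384318e-04, -5.28193118e-05]), 'ft_force': array([ 0.0863679 , -0.27515769, -0.59240251]), 'torque': array([-0.01156691, -0.01963412,  0.0121555 ]), 'grip_force': 0.0, 'width': 0.08680527749483234} 0.0187
```

View pics/scene.png

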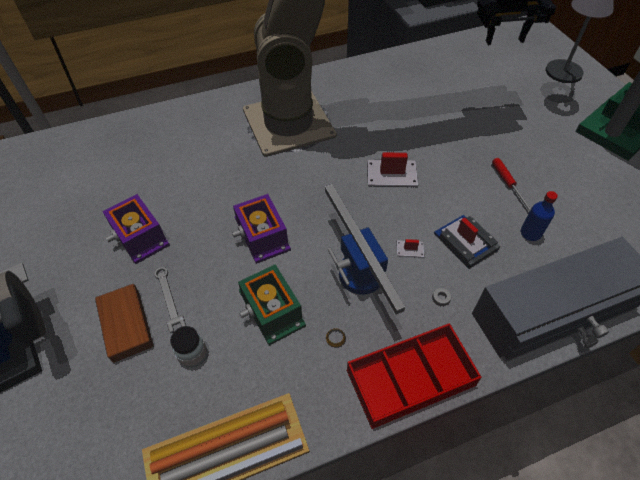

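View pics/side.png

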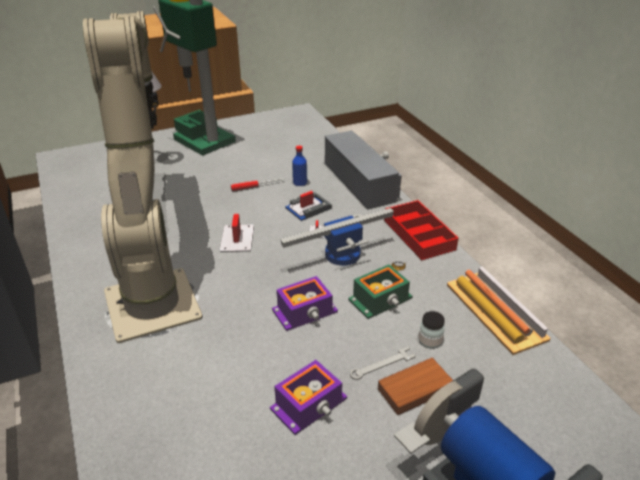

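Scene: cover candidates are the large loose one (393,168), the small loose one (410,247) and the one in the jig (467,232). Gearbox candidates are two purple ones, (135,225) and (260,225), and the green one (270,300). By the description I choose the cover in the jig and the green gearbox. Next: a close crop and depth measurements.

```bash
python3 - <<'E'
from h import *
c=load('scene'); im=c['pixels']
a=cv2.resize(im[205:275,425:505],None,fx=5,fy=5,interpolation=cv2.INTER_CUBIC)
b=cv2.resize(im[260:345,230:310],(400,425),interpolation=cv2.INTER_CUBIC)
o=np.zeros((425,800,3),np.uint8);o[:350,:400]=a;o[:,400:]=b
cv2.imwrite('pics/crop1.png',o)
for n in('scene','side'):
    c=load(n);V,U=np.mgrid[0:480,0:640];p=P(c,U,V);hsv=cv2.cvtColor(c['pixels'],cv2.COLOR_BGR2HSV)
    H,S,Vv=[hsv[...,i].astype(int) for i in range(3)]
    def rep(name,m):
        q=p[m]; 
        if len(q)<5: print(name,len(q));return
        (cx,cy),(w,h),ang=cv2.minAreaRect((q[:,:2]*1000).astype(np.float32))
        print(n,name,len(q),'c',round(cx,1),round(cy,1),'wh',round(w,1),round(h,1),'ang',round(ang,1),'z',np.percentile(q[:,2]*1000,[5,50,95]).round(1),'uv',U[m].mean().round(),V[m].mean().round())
    red=((H<6)|(H>174))&(S>150)&(Vv>60)&(p[...,2]>.01)&(p[...,2]<.08)
    k,l,st,_=cv2.connectedComponentsWithStats(red.astype(np.uint8))
    for i in range(1,k):
        if 15<st[i,4]<1200: rep('red',l==i)
    org=(H>=6)&(H<18)&(S>150)&(p[...,2]>.06)&(p[...,2]<.08)
    k,l,st,_=cv2.connectedComponentsWithStats(org.astype(np.uint8))
    for i in range(1,k):
        if st[i,4]>25: rep('orange',l==i)
    gr=(H>60)&(H<90)&(S>80)&(p[...,2]>.063)&(p[...,2]<.076)&(p[...,0]<1)&(p[...,0]>.3); rep('green',gr)
    bar=(p[...,2]>.117)&(p[...,2]<.125)&(p[...,0]>.3)&(p[...,0]<.9)&(abs(p[...,1])<.3)&(S<60); rep('bar',bar)
E
```

```text
scene red 101 c 313.5 204.2 wh 67.7 19.8 ang 65.2 z [74.  77.6 79.5] uv 394.0 155.0
scene red 234 c 434.1 488.1 wh 24.0 101.0 ang 84.4 z [18.  24.8 29.6] uv 504.0 171.0
scene red 93 c 588.1 273.0 wh 46.5 17.7 ang 16.2 z [61.  65.5 68.5] uv 469.0 225.0
scene red 42 c 564.8 133.1 wh 29.7 10.8 ang 59.8 z [35.4 39.1 42.2] uv 412.0 241.0
scene orange 228 c 265.7 -493.9 wh 102.9 68.5 ang 16.3 z [68.8 72.6 75.6] uv 130.0 217.0
scene orange 228 c 380.7 -198.4 wh 102.1 69.1 ang 4.1 z [69.6 72.6 75.7] uv 260.0 217.0
scene orange 397 c 594.7 -241.1 wh 102.4 71.6 ang 8.2 z [68.7 72.3 75.4] uv 269.0 293.0
scene green 792 c 501.9 318.1 wh 125.7 1229.3 ang 9.5 z [67.6 71.3 74.4] uv 293.0 284.0
scene bar 4090 c 684.5 77.5 wh 596.9 233.7 ang 38.2 z [118.9 121.8 124.3] uv 475.0 285.0
side red 121 c 432.5 480.3 wh 31.6 92.4 ang 86.2 z [11.2 18.8 26.4] uv 244.0 185.0
side red 69 c 585.2 265.1 wh 42.7 17.8 ang 20.0 z [40.  54.4 64.7] uv 306.0 196.0
side red 97 c 312.5 193.0 wh 77.1 16.5 ang 68.0 z [34.9 72.9 78.9] uv 235.0 224.0
side red 17 c 392.1 -170.9 wh 50.9 8.7 ang 8.0 z [65.1 69.8 75.5] uv 303.0 284.0
side orange 241 c 595.6 -244.2 wh 107.7 75.4 ang 9.3 z [64.5 70.3 74.6] uv 381.0 280.0
side orange 38 c 423.8 -202.9 wh 68.2 21.6 ang 79.2 z [67.6 70.5 75.5] uv 319.0 288.0
side orange 64 c 345.5 -209.1 wh 39.2 71.2 ang 18.7 z [68.4 71.1 74.4] uv 293.0 298.0
side orange 247 c 267.3 -497.8 wh 98.4 69.6 ang 17.8 z [66.7 70.7 74.3] uv 307.0 384.0
side green 210 c 431.9 335.2 wh 125.8 1313.2 ang 15.3 z [64.  69.  73.9] uv 356.0 269.0
side bar 1020 c 683.4 73.9 wh 598.6 233.5 ang 38.8 z [117.4 120.2 123.9] uv 356.0 195.0
```

View pics/crop1.png

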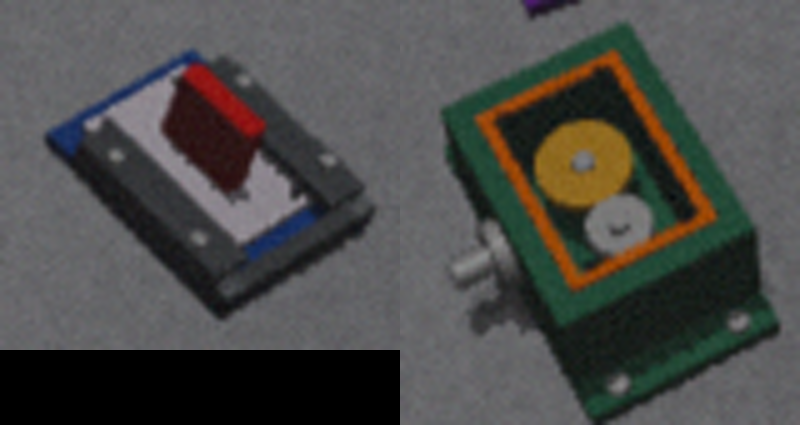

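The crop shows the jig's open end at the upper left, toward the robot, with the cover and upright red grip in the channel. The green gearbox has an orange gasket. The grip top measures z≈65 (expected 64) and the gasket ≈71–72, 102x71 in size, so both fit. One more measurement: jig yaw, the obstacles, and the cover sizes.

```bash
python3 - <<'E'
from h import *
for n in('scene','side'):
    c=load(n);V,U=np.mgrid[0:480,0:640];p=P(c,U,V);hsv=cv2.cvtColor(c['pixels'],cv2.COLOR_BGR2HSV)
    H,S,Vv=[hsv[...,i].astype(int) for i in range(3)]
    X,Y,Z=[p[...,i] for i in range(3)]
    def rep(name,m):
        k,l,st,_=cv2.connectedComponentsWithStats(m.astype(np.uint8))
        if k<2: print(n,name,0);return
        m=l==1+st[1:,4].argmax();q=p[m]
        (cx,cy),(w,h),ang=cv2.minAreaRect((q[:,:2]*1000).astype(np.float32))
        print(n,name,len(q),'c',round(cx,1),round(cy,1),'wh',round(w,1),round(h,1),'ang',round(ang,1),'z',np.percentile(q[:,2]*1000,[5,50,95]).round(1))
    near=np.hypot(X-.588,Y-.27)<.12
    rep('jig',near&(Z>.005)&(Z<.035))
    rep('lips',near&(Z>.02)&(Z<.032)&(S<110))
    rep('plate',near&(Z>.008)&(Z<.02)&(S<90)&(Vv>120))
    rep('jigblue',near&(S>110)&(H>95)&(H<130)&(Z<.02))
    rep('bar',(Z>.115)&(Z<.128)&(X>.3)&(X<.9)&(abs(Y)<.2))
    rep('bottle',(abs(Y-.42)<.12)&(Z>.03)&(Z<.17)&(X>.4)&(X<.8)&(H>95)&(H<130)&(S>100))
    rep('bigcover',np.hypot(X-.313,Y-.2)<.1)if 0 else rep('bigcover',(np.hypot(X-.313,Y-.2)<.12)&(Z>.004)&(Z<.015)&(Vv>110))
    rep('greentop',(np.hypot(X-.595,Y+.242)<.12)&(Z>.064)&(Z<.079))
    rep('jar',(np.hypot(X-.73,Y+.4)<.12)&(Z>.06)&(Z<.09)&(Vv<60))
E
```

```text
scene jig 1658 c 589.6 282.0 wh 139.5 121.8 ang 11.7 z [ 7.6 19.  29.5]
scene lips 394 c 615.6 242.8 wh 117.8 51.0 ang 29.1 z [20.6 26.3 29.8]
scene plate 312 c 585.2 280.8 wh 100.0 55.6 ang 12.0 z [12.5 15.8 19.1]
scene jigblue 75 c 533.5 260.9 wh 18.3 101.6 ang 20.5 z [ 6.3  9.8 12.8]
scene bar 1970 c 571.7 -12.5 wh 372.0 71.9 ang 1.9 z [115.6 120.4 124. ]
scene bottle 706 c 640.2 434.7 wh 52.5 37.7 ang 41.1 z [ 36.   86.9 121. ]
scene bigcover 746 c 313.5 204.4 wh 140.4 99.7 ang 69.2 z [ 6.7 10.1 13.6]
scene greentop 1355 c 594.4 -241.1 wh 128.5 94.8 ang 8.8 z [67.5 71.6 74.9]
scene jar 580 c 641.1 -434.8 wh 49.3 54.2 ang 14.6 z [70.4 81.2 84.2]
side jig 662 c 600.6 280.5 wh 159.7 133.4 ang 14.1 z [ 6.4 16.9 29.2]
side lips 145 c 609.5 236.6 wh 112.9 43.8 ang 15.8 z [20.4 24.1 29.6]
side plate 155 c 583.1 265.9 wh 85.3 109.3 ang 89.1 z [ 9.2 13.9 18.6]
side jigblue 36 c 538.9 257.8 wh 19.4 100.4 ang 12.8 z [ 1.4  7.  11.1]
side bar 738 c 570.6 -19.2 wh 372.4 71.6 ang 3.1 z [115.5 119.  123.8]
side bottle 286 c 624.4 422.6 wh 37.3 44.6 ang 71.5 z [ 34.9  77.5 116.1]
side bigcover 604 c 315.2 203.1 wh 156.0 103.6 ang 67.2 z [ 4.8  8.1 13.1]
side greentop 714 c 594.7 -244.6 wh 131.9 101.1 ang 9.3 z [65.  69.7 74.1]
side jar 193 c 639.9 -442.4 wh 39.9 50.0 ang 20.1 z [72.9 79.5 83.3]
```

```bash
python3 -m crank '{"steps":[[[0.8,-0.7,0.1],[0,0,0.3]],[[0.8,-0.7,0.1],[0,0,0.3]],[[0.8,-0.7,0.1],[0,0,0.3]],[[0.8,-0.7,0.1],[0,0,0.3]],[[0.8,-0.7,0.1],[0,0,0.3]],[[0.8,-0.7,0.1],[0,0,0.3]],[[0.8,-0.7,0.1],[0,0,0.3]],[[0.8,-0.7,0.1],[0,0,0.3]],[[0.8,-0.7,0.1],[0,0,0.3]],[[0.8,-0.7,0.1],[0,0,0.3]]]}' 40 10
python3 -m crank '{"steps":[[[0.8,-0.7,0],[0,0,0.3]],[[0.8,-0.7,0],[0,0,0.3]],[[0.8,-0.7,0],[0,0,0.3]],[[0.8,-0.7,0],[0,0,0.3]],[[0.8,-0.7,0],[0,0,0.3]],[[0.8,-0.7,0],[0,0,0.3]],[[0.8,-0.7,0],[0,0,0.3]],[[0.8,-0.7,0],[0,0,0.3]],[[0,0,0],[0,0,0]],[[0,0,0],[0,0,0]]]}'
python3 - <<'E'
from h import *
c=grab('wrist'); cv2.imwrite('pics/wrist1.png',c['pixels']); print(c['vfov'],c['cx'],c['cy'],c['T'].round(3).tolist())
E
```

```text
time: 0.93
ee_pos: [0.351, 0.4305, 0.2474]
eef_rot: [-0.01, 1.0, -0.0, -0.0]
ft_force: [-0.5, 0.5, -0.5]
width: 0.0409
grip_force: 0.0
time: 1.77
ee_pos: [0.5111, 0.2901, 0.2471]
eef_rot: [-0.112, 0.994, -0.0, -0.0]
ft_force: [-0.7, 1.5, 0.5]
width: 0.0403
grip_force: 0.0
65.70646984690485 320.65360154242916 235.2059307255338 [[-0.224, -0.933, -0.283, 0.432], [0.975, -0.214, -0.065, 0.272], [-0.0, -0.29, 0.957, 0.409], [0.0, 0.0, 0.0, 1.0]]
```

View pics/wrist1.png

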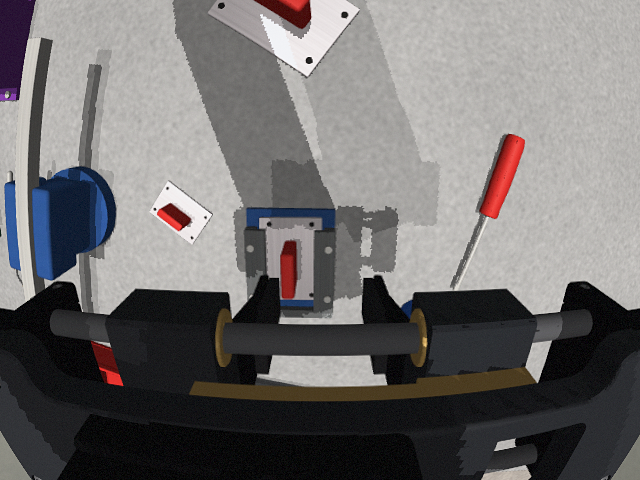

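Wrist view: jig at (290,258), open end up at row ~210, red grip top around (288,270), loose small cover (182,213), large cover at the top. Enlarging for accurate edges.

```bash
cat >> h.py <<'E'
def W(c,u,v,h):
    "fisheye wrist pixel(s) -> world point at height h"
    f=240/np.tan(np.radians(float(c['vfov']))/2)
    x=np.asarray(u,float)-c['cx'];y=np.asarray(v,float)-c['cy'];r=np.hypot(x,y)+1e-9;t=r/f
    d=np.stack([np.sin(t)*x/r,-np.sin(t)*y/r,-np.cos(t)],-1)@c['T'][:3,:3].T
    o=c['T'][:3,3]; return o+d*((h-o[2])/d[...,2])[...,None]
E
python3 - <<'E'
from h import *
c=load('wrist'); im=c['pixels'][195:320,220:350]
cv2.imwrite('pics/crop2.png',cv2.resize(im,None,fx=4.8,fy=4.8,interpolation=cv2.INTER_CUBIC))
E
```

```text
(no output)
```

View pics/crop2.png

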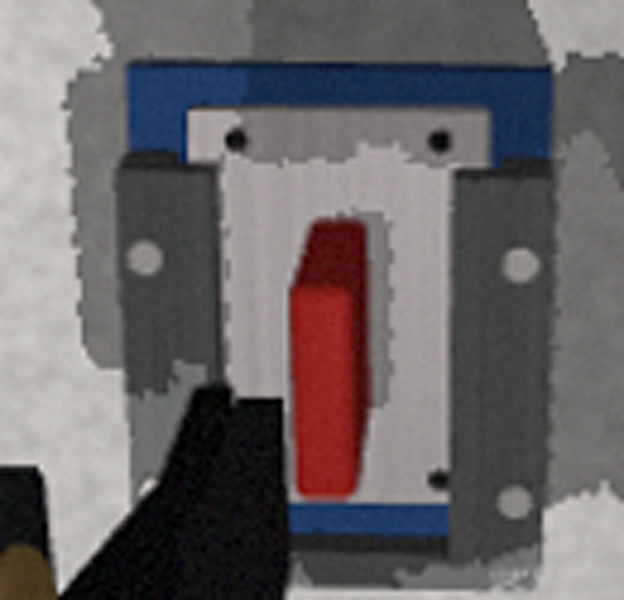

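The crop gives the blue front edge (128,63)–(552,70), the plate front (188,108)–(490,108), the lip fronts at row ~170 and the grip top corners (290,288),(352,288),(356,495),(297,495).

```bash
python3 - <<'E'
from h import *
c=load('wrist')
def Q(pts,h):
    a=np.array(pts,float)/4.8+[220,195]; return W(c,a[:,0],a[:,1],h)[:,:2]*1000
def ang(d): return np.degrees(np.arctan2(d[1],d[0])).round(1)
b=Q([(128,63),(552,70)],.008); print('front',b.round(1),np.linalg.norm(b[1]-b[0]),ang(b[0]-b[1])+90)
p=Q([(188,108),(490,108),(450,504),(290,502)],.014); print('plate',p.round(1),ang(p[0]-p[1])+90,'len',np.linalg.norm(p[:2].mean(0)-p[2:].mean(0)))
l=Q([(116,168),(218,168),(455,173),(553,173),(449,555),(540,580)],.025); print('lips',l.round(1),ang(l[4]-l[2]),np.linalg.norm(l[2]-l[1]))
for h in(.060,.064,.068):
    g=Q([(290,288),(352,288),(356,495),(297,495)],h); print(h,'grip',g.mean(0).round(1),ang(g[2]+g[3]-g[0]-g[1]),np.linalg.norm(g[2]-g[1]),np.linalg.norm(g[1]-g[0]))
v,u=np.mgrid[0:480,0:640];f=240/np.tan(np.radians(float(c['vfov']))/2)
s=monitor.read_state();print(s['ee_pos'],s['eef_rot'])
# depth check on grip top (two-view height)
for (a,bb) in [(325,390),(380+20,130),(500,350)]:
    U=a/4.8+220;V=bb/4.8+195;x=U-c['cx'];y=V-c['cy'];r_=np.hypot(x,y);t=r_/f;d=float(c['z_map'][int(V),int(U)])
    q=np.array([d*np.tan(t)*x/r_,-d*np.tan(t)*y/r_,-d,1]);print('depth',(c['T']@q)[:3].round(4))
E
```

```text
front [[538.4 211.2]
 [518.3 307.9]] 98.81040912317478 11.700000000000003
plate [[544.3 227.8]
 [528.9 295.6]
 [629.1 308.6]
 [637.8 269.9]] 12.799999999999997 len 100.716220271149
lips [[558.7 215.2]
 [553.4 238.2]
 [542.6 290.7]
 [537.7 312.1]
 [637.4 310.4]
 [639.3 333.7]] 11.7 53.57908321987641
0.06 grip [586.8 272.4] 12.5 48.17846125507558 13.01755187829432
0.064 grip [585.  272.4] 12.5 47.62676327663388 12.868486157463261
0.068 grip [583.2 272.4] 12.5 47.07506529819214 12.719420436632426
[0.51007553 0.2915966  0.24713277] [-1.13472671e-01  9.93541019e-01 -2.98318419e-05 -4.42556225e-04]
depth [0.5834 0.2725 0.0654]
depth [0.5383 0.2767 0.0151]
depth [0.5817 0.3101 0.0258]
```

```bash
python3 -m crank '{"steps":[[[0.75,-0.19,0],[0,0,-0.15]],[[0.75,-0.19,0],[0,0,0]],[[0.75,-0.19,0],[0,0,0]],[[0.75,-0.19,0],[0,0,0]],[[0,0,-0.8],[0,0,0]],[[0,0,-0.8],[0,0,0]],[[0,0,-0.8],[0,0,0]],[[0,0,-0.8],[0,0,0]],[[0,0,-0.8],[0,0,0]],[[0,0,0],[0,0,0]]]}' 40 10
python3 - <<'E'
from h import *
s=monitor.read_state();print(s['ee_pos'],s['eef_rot'])
c=grab('wrist'); cv2.imwrite('pics/wrist2.png',c['pixels'][150:480,120:520])
E
```

```text
time: 2.65
ee_pos: [0.5821, 0.2733, 0.1431]
eef_rot: [-0.108, 0.994, -0.001, -0.003]
ft_force: [0.3, 0.0, -0.8]
width: 0.04
grip_force: 0.0
[0.58214397 0.27330986 0.14312761] [-1.08445684e-01  9.94096621e-01 -9.56867280e-04 -3.24446148e-03]
```

View pics/wrist2.png

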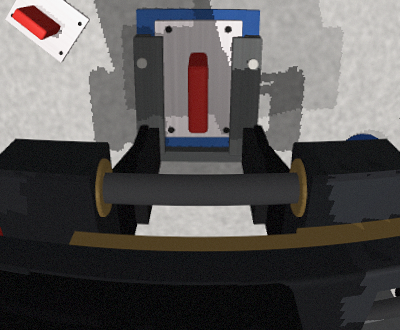

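The grip at crop (198,92) lies midway between the fingers, so I can descend.

```bash
python3 -m crank '{"steps":[[[0.1,0,-0.9],[0,0,0]],[[0,0,-0.9],[0,0,0]],[[0,0,-0.9],[0,0,0]],[[0,0,-0.7],[0,0,0]],[[0,0,-0.6],[0,0,0]],[[0,0,-0.3],[0,0,0]],[[0,0,0],[0,0,0]],[[0,0,0],[0,0,0]]]}'
python3 -m crank '{"steps":[[[0,0,0],[0,0,0]],[[0,0,0],[0,0,0]],[[0,0,0],[0,0,0]],[[0,0,0],[0,0,0]],[[0,0,0],[0,0,0]],[[0,0,0],[0,0,0]]]}' 5 25
```

```text
time: 3.37
ee_pos: [0.5881, 0.2734, 0.0413]
eef_rot: [-0.108, 0.994, 0.0, 0.0]
ft_force: [0.1, -0.3, 0.6]
width: 0.0402
grip_force: 0.0
time: 3.87
ee_pos: [0.5879, 0.2728, 0.0405]
eef_rot: [-0.107, 0.994, 0.0, 0.0]
ft_force: [-0.3, -0.2, 2.8]
width: 0.0135
grip_force: 25.0
```

```bash
python3 -m crank '{"steps":[[[0,0,0],[0,0,0]],[[0,0,0.06],[0,0,0]],[[0,0,0],[0,0,0]],[[-0.2,-0.043,0],[0,0,0]],[[-0.3,-0.065,0],[0,0,0]],[[0,0,0],[0,0,0]]]}' 5 40
python3 -m crank '{"steps":[[[-0.4,-0.086,0],[0,0,0]],[[-0.4,-0.086,0],[0,0,0]],[[-0.4,-0.086,0],[0,0,0]],[[-0.4,-0.086,0],[0,0,0]],[[-0.4,-0.086,0],[0,0,0]]]}'
```

```text
time: 4.37
ee_pos: [0.5735, 0.2697, 0.0411]
eef_rot: [-0.108, 0.994, -0.0, -0.001]
ft_force: [0.3, -1.1, -2.3]
width: 0.0135
grip_force: 40.0
time: 4.78
ee_pos: [0.5244, 0.2591, 0.0415]
eef_rot: [-0.108, 0.994, 0.0, -0.0]
ft_force: [-0.1, 0.5, -1.6]
width: 0.0136
grip_force: 40.0
```

```bash
python3 -m crank '{"steps":[[[-0.4,-0.086,0],[0,0,0]],[[-0.4,-0.086,0],[0,0,0]],[[-0.4,-0.086,0],[0,0,0]],[[-0.4,-0.086,0],[0,0,0]],[[-0.3,-0.065,0],[0,0,0]],[[-0.2,-0.043,0],[0,0,0]],[[0,0,0],[0,0,0]],[[0,0,0.2],[0,0,0]],[[0,0,0.4],[0,0,0]],[[0,0,0],[0,0,0]]]}'
python3 - <<'E'
from h import *
c=grab('side'); cv2.imwrite('pics/side2.png',cv2.resize(c['pixels'][140:330,200:440],None,fx=3.3,fy=3,interpolation=cv2.INTER_CUBIC))
E
```

```text
time: 5.62
ee_pos: [0.4743, 0.2486, 0.0588]
eef_rot: [-0.107, 0.994, 0.001, 0.001]
ft_force: [0.5, -0.4, -2.4]
width: 0.0136
grip_force: 40.0
```

View pics/side2.png

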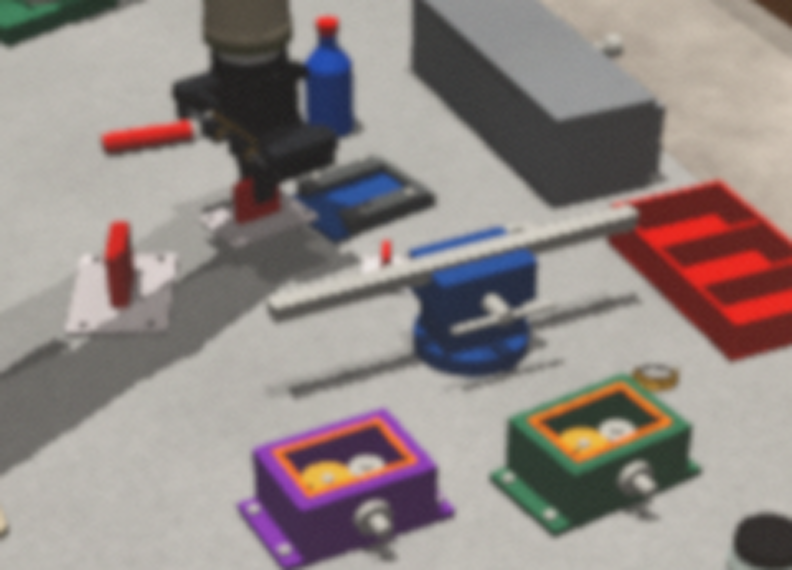

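The cover is out of the jig, level in the gripper at crop (260,215), and nothing else has moved. Lift, then carry high over the bar to a viewing point in front of the gearbox.

```bash
python3 -m crank '{"steps":[[[0,0,0.5],[0,0,0]],[[0,0,0.8],[0,0,0]],[[0,0,0.8],[0,0,0]],[[0,0,0.8],[0,0,0]],[[0,0,0.8],[0,0,0]],[[0,0,0.8],[0,0,0]],[[0,0,0.8],[0,0,0]],[[0,0,0.8],[0,0,0]],[[0,0,0.5],[0,0,0]],[[0,0,0.3],[0,0,0]]]}'
python3 -m crank '{"steps":[[[-0.1,-0.4,0],[0,0,0]],[[-0.15,-0.7,0],[0,0,0]],[[-0.15,-0.8,0],[0,0,0]],[[-0.15,-0.8,0],[0,0,0]],[[-0.15,-0.8,0],[0,0,0]],[[-0.15,-0.8,0],[0,0,0]],[[-0.15,-0.8,0],[0,0,0]],[[-0.15,-0.8,0],[0,0,0]],[[-0.15,-0.8,0],[0,0,0]],[[-0.15,-0.8,0],[0,0,0]]]}'
python3 -m crank '{"steps":[[[-0.15,-0.8,0],[0,0,-0.1]],[[-0.15,-0.8,0],[0,0,-0.1]],[[-0.15,-0.8,0],[0,0,-0.1]],[[-0.15,-0.8,0],[0,0,-0.1]],[[-0.15,-0.8,0],[0,0,-0.1]],[[-0.15,-0.8,0],[0,0,-0.1]],[[-0.15,-0.8,0],[0,0,-0.1]],[[-0.15,-0.8,0],[0,0,-0.1]],[[-0.15,-0.8,0],[0,0,0]],[[-0.15,-0.8,0],[0,0,0]]]}'
python3 -m crank '{"steps":[[[-0.15,-0.8,0],[0,0,0]],[[-0.15,-0.8,0],[0,0,0]],[[-0.15,-0.8,0],[0,0,0]],[[-0.1,-0.6,0],[0,0,0]],[[-0.1,-0.3,0],[0,0,0]],[[0,0,0],[0,0,0]],[[0,0,0],[0,0,0]],[[0,0,0],[0,0,0]]]}'
python3 - <<'E'
from h import *
c=grab('wrist'); cv2.imwrite('pics/wrist3.png',c['pixels'])
E
```

```text
time: 6.5
ee_pos: [0.4735, 0.2482, 0.231]
eef_rot: [-0.107, 0.994, 0.001, 0.001]
ft_force: [-0.2, 0.1, -2.4]
width: 0.0135
grip_force: 40.0
time: 7.33
ee_pos: [0.4354, 0.0586, 0.2278]
eef_rot: [-0.107, 0.994, -0.0, -0.001]
ft_force: [0.3, -1.2, -2.8]
width: 0.0138
grip_force: 40.0
time: 8.17
ee_pos: [0.3976, -0.1409, 0.2279]
eef_rot: [-0.073, 0.997, 0.0, -0.001]
ft_force: [0.5, 0.0, -1.8]
width: 0.0137
grip_force: 40.0
time: 8.83
ee_pos: [0.3828, -0.221, 0.2287]
eef_rot: [-0.073, 0.997, 0.0, -0.0]
ft_force: [0.9, 0.7, -1.7]
width: 0.0139
grip_force: 40.0
```

View pics/wrist3.png

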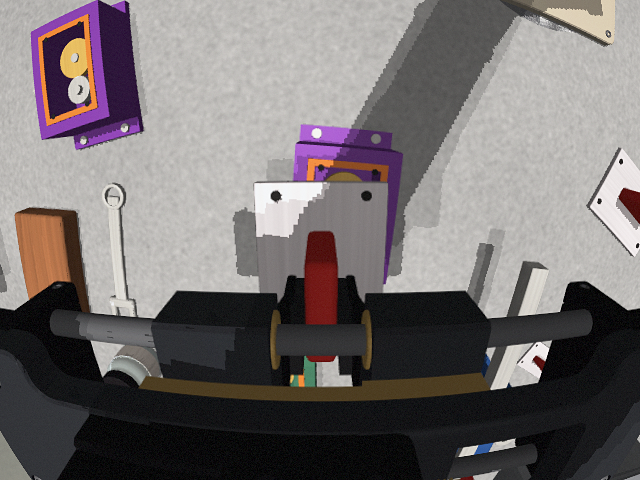

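The wrist camera looks back toward the robot, and the held cover (corners (254,182),(388,182)) hides what is below. I'll pass to the far side of the green gearbox and look back at it.

```bash
python3 -m crank '{"steps":[[[0.4,0,0],[0,0,0]],[[0.8,-0.05,0],[0,0,0]],[[0.8,-0.05,0],[0,0,0]],[[0.8,-0.05,0],[0,0,0]],[[0.8,-0.05,0],[0,0,0]],[[0.8,-0.05,0],[0,0,0]],[[0.8,-0.05,0],[0,0,0]],[[0.8,-0.05,0],[0,0,0]],[[0.8,-0.05,0],[0,0,0]],[[0.8,-0.05,0],[0,0,0]]]}'
python3 -m crank '{"steps":[[[0.8,-0.05,0],[0,0,0]],[[0.8,-0.05,0],[0,0,0]],[[0.8,-0.05,0],[0,0,0]],[[0.8,-0.05,0],[0,0,0]],[[0.8,-0.05,0],[0,0,0]],[[0.8,-0.05,0],[0,0,0]],[[0.6,0,0],[0,0,0]],[[0.4,0,0],[0,0,0]],[[0,0,0],[0,0,0]],[[0,0,0],[0,0,0]]]}'
python3 - <<'E'
from h import *
s=monitor.read_state();print(s['ee_pos'],s['eef_rot'],s['joint_positions'].round(2))
c=grab('wrist'); cv2.imwrite('pics/wrist4.png',cv2.resize(c['pixels'][40:300,190:460],None,fx=2.3,fy=2.3,interpolation=cv2.INTER_CUBIC))
E
```

```text
time: 9.72
ee_pos: [0.5741, -0.2317, 0.2283]
eef_rot: [-0.074, 0.997, 0.001, -0.0]
ft_force: [0.8, -0.5, -1.7]
width: 0.014
grip_force: 40.0
time: 10.55
ee_pos: [0.7179, -0.2398, 0.2278]
eef_rot: [-0.073, 0.997, 0.0, -0.001]
ft_force: [-0.0, 0.3, -2.1]
width: 0.0139
grip_force: 40.0
[ 0.7178869  -0.23978232  0.22783505] [-7.33390040e-02  9.97306689e-01  4.41004149e-04 -7.51187152e-04] [-0.1   0.72  0.69  1.04 -0.43  1.52  2.2 ]
```

View pics/wrist4.png

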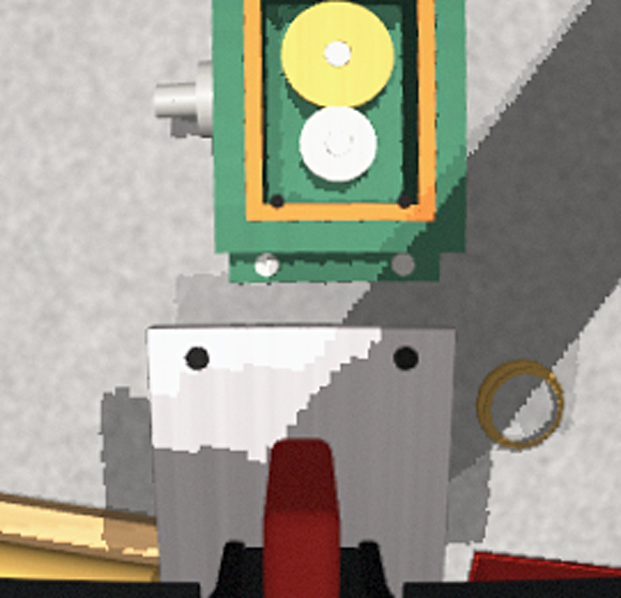

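The green gearbox is fully visible, with its gasket's near edge at crop (247,218)–(435,220). The cover's near corners are at (147,327) and (455,328). Fit both in metric terms.

```bash
python3 - <<'E'
from h import *
c=load('wrist');hsv=cv2.cvtColor(c['pixels'],cv2.COLOR_BGR2HSV);H,S,V=[hsv[...,i].astype(int) for i in range(3)]
m=(H>6)&(H<20)&(S>140)&(V>120); m[150:]=0; m[:, :285]=0; m[:,390:]=0
k,l,st,_=cv2.connectedComponentsWithStats(m.astype(np.uint8))
print(st[1:][st[1:,4]>20].tolist())
i=1+st[1:,4].argmax();v,u=np.nonzero(l==i)
for h in(.069,.071,.073):
    q=W(c,u,v,h)[:,:2]*1000
    (x,y),wh,a=cv2.minAreaRect(q.astype(np.float32));print('gasket',h,round(x,1),round(y,1),np.round(wh,1),round(a,2))
def ang(d): return np.degrees(np.arctan2(d[1],d[0])).round(2)
tz=.2278; 
def Q(p,h):
    a=np.array(p,float)/2.3+[190,40];return W(c,a[:,0],a[:,1],h)[:,:2]*1000
e=Q([(147,327),(455,328)],tz-.0265);n=(e[0]-e[1])/np.linalg.norm(e[0]-e[1]);d=np.array([-n[1],n[0]])
print('edge',e.round(1),np.linalg.norm(e[0]-e[1]),'yaw',ang(d))
cen=e.mean(0)+50*d; cen=cen if d[0]>0 else e.mean(0)-50*d
print('cover centre',cen.round(1)); hz=Q([(197,358),(406,358)],tz-.0265);print('holes yaw',ang(hz[0]-hz[1])+90,np.linalg.norm(hz[0]-hz[1]))
s=monitor.read_state();qx,qy=s['eef_rot'][:2];print('tool yaw',np.degrees(2*np.arctan2(qy,qx))-180)
f=240/np.tan(np.radians(float(c['vfov']))/2)
def D(U,V):
    x=U-c['cx'];y=V-c['cy'];r_=np.hypot(x,y);dd=np.median(c['z_map'][int(V)-1:int(V)+2,int(U)-1:int(U)+2]);k=dd*np.tan(r_/f)/r_
    return (c['T']@np.array([k*x,-k*y,-dd,1]))[:3]*1000
for a in[(175,335),(430,335),(175,440),(430,440),(175,500),(420,500)]:print('plate z',D(a[0]/2.3+190,a[1]/2.3+40).round(1))
print('gask z',D(340/2.3+190,212/2.3+40),D(255/2.3+190,150/2.3+40))
E
```

```text
[[296, 22, 84, 114, 2558]]
gasket 0.069 593.7 -243.6 [100.5  70.7] 8.75
gasket 0.071 594.0 -243.7 [99.8 70.3] 8.75
gasket 0.073 594.2 -243.7 [99.2 69.8] 8.75
edge [[ 671.1 -281.8]
 [ 661.2 -213.2]] 69.32508404220613 yaw 8.24
cover centre [ 715.6 -240.3]
holes yaw 8.430000000000007 47.13119111883399
tool yaw 8.366366174975298
plate z [ 672.1 -275.2  201.5]
plate z [ 663.6 -218.6  201.7]
plate z [ 696.7 -272.5  200.9]
plate z [ 687.9 -214.   201.3]
plate z [ 711.3 -271.   201.3]
plate z [ 702.7 -213.6  201.4]
gask z [ 640.88388706 -236.4342133    71.26693094] [ 622.50720562 -270.75439998   70.81101288]
```

Gasket: centre (594.0,-243.7), yaw 8.75°, 99.8x70.3. Cover: centre (715.6,-240.3), yaw 8.3°, level. The shift is (-121.6,-3.4) mm, then down ~114 mm, which I'll do in two stages.

```bash
python3 -m crank '{"steps":[[[-0.3,0,0],[0,0,0.08]],[[-0.7,-0.02,0],[0,0,0]],[[-0.8,-0.02,0],[0,0,0]],[[-0.8,-0.02,0],[0,0,0]],[[-0.8,-0.02,0],[0,0,0]],[[-0.7,-0.02,0],[0,0,0]],[[-0.5,-0.02,0],[0,0,0]],[[-0.26,-0.02,0],[0,0,0]],[[0,0,0],[0,0,0]],[[0,0,0],[0,0,0]]]}'
python3 -m crank '{"steps":[[[0,0,-0.3],[0,0,0]],[[0,0,-0.5],[0,0,0]],[[0,0,-0.6],[0,0,0]],[[0,0,-0.6],[0,0,0]],[[0,0,-0.6],[0,0,0]],[[0,0,-0.5],[0,0,0]],[[0,0,-0.3],[0,0,0]],[[0,0,-0.2],[0,0,0]],[[0,0,0],[0,0,0]],[[0,0,0],[0,0,0]]]}'
python3 - <<'E'
from h import *
s=monitor.read_state();qx,qy=s['eef_rot'][:2];print(s['ee_pos'],s['eef_rot'],'tool yaw',np.degrees(2*np.arctan2(qy,qx))-180)
d=np.array([.7156,-.2403])-[.7179,-.2398]; print('cover centre est',(s['ee_pos'][:2]+d)*1000,'under',s['ee_pos'][2]-.0325)
E
```

```text
time: 11.43
ee_pos: [0.5965, -0.2438, 0.2294]
eef_rot: [-0.076, 0.997, 0.0, 0.0]
ft_force: [0.8, -0.3, -2.0]
width: 0.0136
grip_force: 40.0
time: 12.27
ee_pos: [0.5965, -0.2444, 0.1393]
eef_rot: [-0.076, 0.997, -0.0, 0.0]
ft_force: [0.0, 0.2, -1.8]
width: 0.0137
grip_force: 40.0
[ 0.59645177 -0.24444207  0.13927293] [-7.61871738e-02  9.97093526e-01 -9.80844574e-05  7.01802560e-05] tool yaw 8.738875144418842
cover centre est [ 594.15177037 -244.94206976] under 0.10677292673163916
```

```bash
python3 -m crank '{"steps":[[[0,0.04,-0.2],[0,0,0]],[[0,0,-0.3],[0,0,0]],[[0,0,-0.3],[0,0,0]],[[0,0,-0.2],[0,0,0]],[[0,0,0],[0,0,0]],[[0,0,0],[0,0,0]],[[0,0,0],[0,0,0]],[[0,0,0],[0,0,0]],[[0,0,0],[0,0,0]],[[0,0,0],[0,0,0]]]}'
python3 - <<'E'
from h import *
s=monitor.read_state();print(s['ee_pos'],abs(s['joint_vel']).max())
for n in('side','scene'):
    c=grab(n)
    V,U=np.mgrid[0:480,0:640];p=P(c,U,V)
    m=(abs(p[...,0]-.594)<.08)&(abs(p[...,1]+.244)<.07)&(p[...,2]>.081)&(p[...,2]<.095)&(c['pixels'].max(-1).astype(int)>90)
    q=p[m];print(n,len(q),cv2.minAreaRect((q[:,:2]*1000).astype(np.float32)) if len(q)>5 else '')
a=load('side')['pixels'][200:340,300:460];b=load('scene')['pixels'][220:360,190:350]
cv2.imwrite('pics/fin.png',cv2.resize(np.hstack([a,b]),None,fx=2.5,fy=2.5,interpolation=cv2.INTER_CUBIC))
E
```

```text
time: 13.1
ee_pos: [0.5964, -0.2434, 0.1143]
eef_rot: [-0.076, 0.997, -0.0, 0.0]
ft_force: [0.7, 0.0, -3.0]
width: 0.0137
grip_force: 40.0
[ 0.59637154 -0.24336932  0.11432752] 0.003153315995118919
side 467 ((596.5784301757812, -247.0846710205078), (103.96976470947266, 78.27890014648438), 6.750290393829346)
scene 30 ((561.9480590820312, -255.39505004882812), (28.920276641845703, 52.54806137084961), 5.215205192565918)
```

View pics/fin.png

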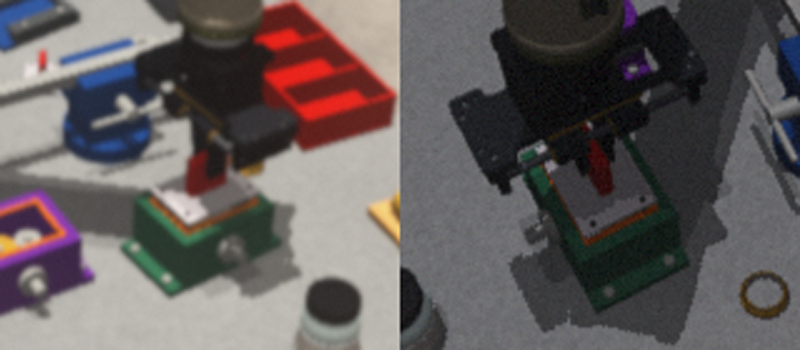

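Both views show the cover level and parallel over the gasket (side crop (205,197), scene crop (605,195)), with a thin orange rim showing below it from parallax. The estimated centre is within 0.5 mm, the gap is about 10.8 mm, and the arm is still. Handing in.

```bash
python3 -c "
from bench import ticket; print(ticket.close_job())"
```

```text
the job is handed in; nothing more can be done
None
```

I handed the job in at about 13 s, with the cover held level and still about 11 mm above the gasket. By my measurements it is centred within about 1 mm and parallel to the gearbox's long sides, and I saw no sign of contact with the gearbox, the vise or the other things.

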